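Clip the snap hook onto the bench staple

TASK

Make the blue snap hook fast to the steel staple in the bench for a pull test. Slide it flat along the bench, without lifting it, so that its orange gate is pressed against the staple's near leg until the gate gives way and springs shut behind the leg. Then draw the hook back, tail first, until the leg sits in the crook, finish with a light tug of about 12 N (never near 30 N), and leave it seated, without disturbing the bottle, the specimen and the round block.

Things in the scene. Friction and masses are not known exactly. Their poses are not given: they have to be found in the camera images.
- hook: Blue snap hook of 14 mm round bar, flat on the bench, 190 x 74 mm, about 0.35 kg. Origin: underside, middle of its main window. +x points out of the gate side, -x out of the spine, +y to the rounded crook, -y to the tail. Window: x -23 to 23 mm, y -53 to 58 mm (crook deepest at x = 0). Along x = 30 mm lie the fixed nose (y = 20 mm to the crook) and the gate (y = -40 to 16 mm).
- gate (a joint): The orange gate: 10 mm round bar hinged in the hook at its x = 30, y = -40 mm, 56 mm long to its free end, 7 mm above the bench. 0 rad: shut; it swings into the window to at most 1.25 rad; its spring (0.08 N m shut, plus 0.16 N m per rad) shuts it again.
- gate_tip (a point): Free end of the gate, 7 mm above the bench; shut, it lies at x = 30, y = 16 mm of the hook.
- tail (a point): Middle of the tail loop of the hook, at its x = 0, y = -86 mm, 7 mm above the bench. The opening is 42 mm (x) by 36 mm (y), in 14 mm bar: closed fingertips fit into it from above; reach close to the bench, or sloping finger backs press the bar down. The loop's end bar is at y = -104 to -118 mm of the hook.
- staple: Fixed upright U-shaped staple of 10 mm round steel bar, 50 mm high. Origin: foot of the near leg (the one to be hooked). The second leg stands 80 mm along +x. With the hook at the staple's yaw, push it along the staple's +x onto the near leg, spine behind, tail to -y.
- leg (a point): Axis of the staple's near leg, 7 mm above the bench. In the crook it stands at about y = 53 mm of the hook.
- dropper: Brown dropper bottle with black bulb, 33 mm across, 102 mm high, loose, a bystander left of the staple; origin under its middle.
- specimen: Black round mounted specimen, 40 mm across, 20 mm high, loose, a bystander right of the staple; origin under its middle.
- ref_block: Round grey steel hardness block, 61 mm across, 15 mm high, loose, a bystander to the right nearer the robot; origin under its middle.
- spine (a point): Middle of the outer face of the spine, at x = -37, y = 0 mm of the hook, 7 mm up. The spine is a straight bar with two black sleeves, y = -52 to 50 mm: the place to push with both fingertips. Sliding takes 1 to 6 N, opening the gate up to about 12 N more. On a push slanting up to 25 degrees it goes along without slipping off the fingertips.
- entry (a point): Outer face of the shut gate near its free end, x = 35, y = 9 mm of the hook: where the staple's leg should meet it (y = 0 to 14 mm works). The leg's axis must go in to about x = -5 mm (0 at y = 12, -16 at y = 0) before the gate slips off it and snaps shut; at x = -18 mm it touches the spine.

How it is judged:
By the outcome, as a careful person would: the job done as asked, in the order asked, and still so for the second after the job is handed in, with the robot touching nothing.
It also fails if it takes over 72 s, if anything falls off the work surface, if the arm or the gripper's body presses on something with over 40 N, if the wrist force passes 120 N, or if a joint passes its speed limit or range.

ROBOT

A 6-joint arm with a two-finger parallel gripper is mounted at the origin on a cart in front of the work surface, level with it; the furniture and walls round the work are solid. World frame = base frame: x ahead of the robot, y to its left, z up, the work surface at z = 0. Lengths are in mm, angles in rad, forces in N, time in s.
With the tool pointing down it reaches from about 275 to 750 mm from the base axis. Payload 10.2 kg.
Tool frame: the origin (TCP) lies at the centre of the arm's flange, where the gripper is bolted on; the fingertips stand 173 mm ahead of it and the grasp point (between the pads) lies 155 mm ahead of it; z points along the fingers, y is the line along which they close (so a half turn about z gives the same grasp; the last joint's range is limited). The gripper opens to 85 mm and grips with 20 to 120 N. Pads are 22 mm wide; open, the fingers measure 114 mm over their backs; the gripper's body (76 mm by 85 mm) begins 54 mm behind the grasp point. The pads swing forward as they close: fully open they stand 13 mm farther back than shut.
Start: joints at [1.025, 0.313, 1.498, -0, 1.331, -0.223], TCP at [166.556, 497.887, 404.694] pointing down, gripper open.
Joint ranges: [-2.94, 2.94], [-0.97, 2.17], [0.19, 2.56], [-1.23, 4.37], [0.02, 3.11], [-2.88, 2.88]. Speed limits (rad/s): [2.39, 2.39, 3.01, 3.14, 3.14, 3.14].

INTERFACE

Orientations are given as a unit quaternion [w, x, y, z].
In Python, from rig import ctrl, eyes gives the robot as it stands (ctrl), with the cameras (eyes).
- The arm moves only by the tool advance, called after "Request:" as name(argument=value, ...) on one line, values as JSON. Schema: {"type":"object","properties":{"ticks":{"type":"string"},"aperture":{"type":"number"},"force":{"type":"number"},"only":{"type":"string"},"quiet":{"type":"boolean"},"lines":{"type":"string"}},"required":["ticks"],"additionalProperties":false}. ticks is a string of 1 to 8 rows, parted by semicolons, with the numbers parted by spaces; each row has 6 numbers: dx, dy, dz in m, then a rotation vector rx, ry, rz in rad; each row is the pose to reach, as a shift and turn from the pose commanded when the call began, along the tool's axes at that moment; what a row does not reach only later rows make up. A row lasts 1/10 s, in which the tool goes at most 50 mm and 0.15 rad, less where a joint would pass 70% of its speed; a pose out of reach is approached as far as the arm can. aperture is the opening from 0.0 (shut) to 1.0 (fully open), set as the call begins (left out keeps the last). The fingers move at their own pace and stop on an object; force is the grip in N (left out, the last holds). Time passes only in rows, so rows that do not move let the fingers close. The tool returns the time, the measured TCP pose, the force, the opening and the grip force at its end. only (a regular expression) keeps the lines of the reply that match it, lines (a string "A,B") keeps lines A to B, and quiet returns only ok. Input that does not fit is refused with a message, and nothing moves.
- ctrl.sense(): the state, without advancing time (a new reading comes with each control period).
- eyes.capture(name): name is "side" or "top" or "wrist"; returns the picture (420x560x3 uint8, red, green, blue); there is no depth.
- eyes.calibration(name): a dict with "fx", "fy", "cx", "cy" (pixels), "position" and "attitude" of the camera in the world. Camera axes: x right, y down, z forward; pixel columns grow to the right and rows downward; lengths in mm; the calibration is good to about 2 mm. A picture is of the moment at which its call begins: read the wrist's pose just before it. calibration takes no time and is no camera call; for the wrist camera it gives the pose at the moment of the call.
- ctrl.finish_job(): hands the job in; it is judged then, once.
The state is a dict: "time_s": time; "joints": joint angles; "dq": joint speeds; "tau": joint torques, N m; "eef_pos": TCP position; "ee_rot": TCP orientation; "force": force on the tool from outside, world axes, zero at the start; "wrist_torque": the same for the moment, N m; "grip_width": opening from 0.0 (shut) to 1.0 (fully open); "grip_force": force on a finger pad.
Only numpy, scipy, OpenCV 4.12 (cv2) and the standard library are available. Lean on these libraries where they do the work, as an engineer would, in place of code of your own. Each camera call takes 0.05 s, during which the arm holds its last target. There are 200 camera calls.

## Working session

There is one attempt and no reset: what is moved stays moved. The work goes in short steps, Python scripts to look and compute and a tool call to move; the robot and the scene stay as the last step left them, time stands still between calls to the robot, and variables do not carry over. Pictures are saved under pics/ and viewed, at most 10 in all, crops included, and the job is handed in when it is done.

```bash
ls; mkdir -p pics; python3 - <<'E'
from rig import ctrl, eyes
import cv2
s=ctrl.sense();print(s)
for n in("top","side"):
    print(eyes.calibration(n)); cv2.imwrite(f"pics/{n}0.png",cv2.cvtColor(eyes.capture(n),cv2.COLOR_RGB2BGR))
E
```

```text
pics
rig.py
{'time_s': 0.0, 'joints': array([ 1.02457985e+00,  3.13451580e-01,  1.49847778e+00, -2.77282275e-05,
        1.33102520e+00, -2.23392926e-01]), 'dq': array([-0.00099668,  0.00134714, -0.00014048, -0.00065058, -0.00202923,
       -0.00227939]), 'tau': array([ 1.27615436e-03, -4.12265396e+01, -2.59748465e+01, -4.21628488e-05,
        4.07482818e-03,  1.17588030e-05]), 'eef_pos': array([166.53805824, 497.83414038, 404.11880115]), 'ee_rot': array([-2.43132808e-04,  1.60708494e-01,  9.87001680e-01, -6.36206976e-04]), 'force': array([ 0.02091508, -0.11642874, -0.01878869]), 'wrist_torque': array([-0.00228587, -0.02952416, -0.0397204 ]), 'grip_force': 0.0, 'grip_width': 1.004024732526099}
{'fx': 431.5706428185456, 'fy': 431.5706428185456, 'cx': 281.9910091612114, 'cy': 202.77375093543876, 'position': array([ 440.98806471, -121.32453938,  941.78164899]), 'attitude': array([-0.07003261,  0.71051543, -0.69768584,  0.05914158])}
{'fx': 387.463905762538, 'fy': 387.463905762538, 'cx': 276.8125345556183, 'cy': 211.25487660951208, 'position': array([ 482.94513331, -594.5682262 ,  718.20068802]), 'attitude': array([-0.3137938 ,  0.94033708, -0.12215388,  0.04876536])}
```

View pics/top0.png

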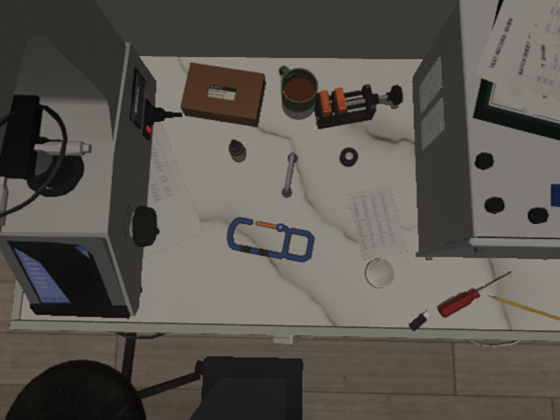

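View pics/side0.png

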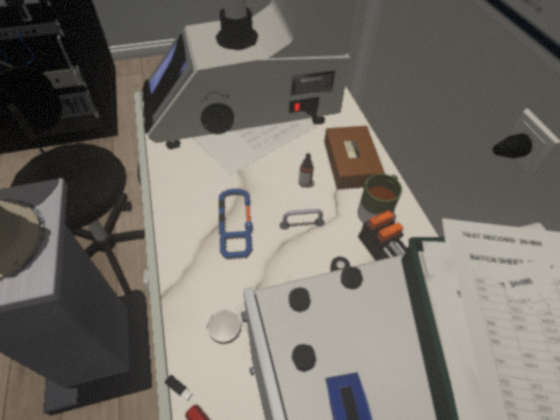

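The top view shows the hook at about (270,240), with its gate facing up and its tail to the right. The staple is at (286,192)–(293,157), the dropper at (237,150), the specimen at (348,157) and the block at (380,272). Next I'll enlarge both views.

```bash
python3 - <<'E'
import cv2
for n,(x0,y0,w,h) in {"top":(215,130,110,140),"side":(210,145,130,130)}.items():
    im=cv2.imread(f"pics/{n}0.png")[y0:y0+h,x0:x0+w]
    im=cv2.resize(im,None,fx=4.2,fy=4.2,interpolation=cv2.INTER_CUBIC)
    im=cv2.convertScaleAbs(im,alpha=1.3)
    for k in range(0,max(w,h),20):
        for a,b,c in(((int(k*4.2),0),(int(k*4.2),8),x0+k),):
            cv2.line(im,a,(a[0],im.shape[0]),(0,200,0),1);cv2.putText(im,str(c),(a[0],10),0,.35,(0,0,255),1)
        y=int(k*4.2);cv2.line(im,(0,y),(im.shape[1],y),(0,200,0),1);cv2.putText(im,str(y0+k),(0,y+10),0,.35,(0,0,255),1)
    cv2.imwrite(f"pics/{n}0c.png",im)
E
```

```text
(no output)
```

View pics/top0c.png

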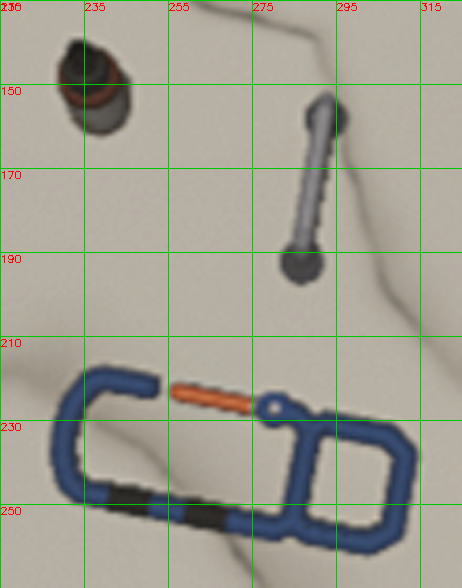

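View pics/side0c.png

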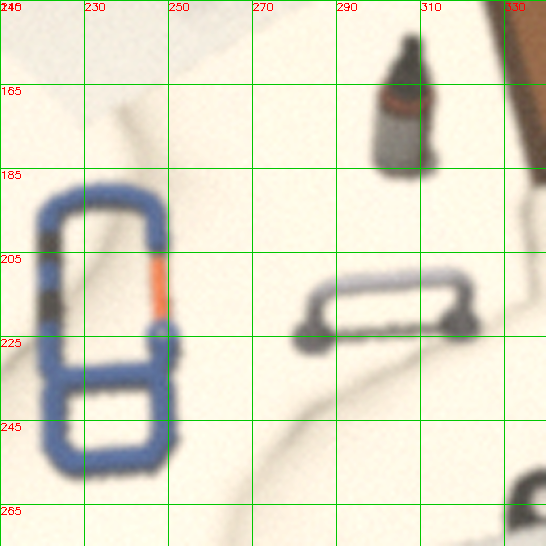

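The enlarged top view shows:
- hinge (280,227) and gate tip (256,223)
- loop middle (298.3,245.2)
- crook outer (227.4,234.8)
- staple feet (286.7,192.4) and (292.9,158.1)

The matching points in the side view are:
- hinge (248.6,226.2) and gate tip (247.6,206)
- loop (235.7,244.5)
- feet (284.5,225.2) and (319.8,221.7)

Next I'll triangulate these.

```bash
cat >h.py <<'E'
import numpy as np
from scipy.spatial.transform import Rotation as R
def ray(c,uv):
    q=np.array(c["attitude"]);d=R.from_quat(q[[1,2,3,0]]).apply([(uv[0]-c["cx"])/c["fx"],(uv[1]-c["cy"])/c["fy"],1])
    return np.array(c["position"]),d/np.linalg.norm(d)
def tri(r):
    A=sum(np.eye(3)-np.outer(d,d) for p,d in r);b=sum((np.eye(3)-np.outer(d,d))@p for p,d in r)
    X=np.linalg.solve(A,b);return X,[np.linalg.norm(np.cross(X-p,d)) for p,d in r]
def onz(c,uv,z):
    p,d=ray(c,uv);return p+d*(z-p[2])/d[2]
def fit(L,W): # yaw,origin (2D) from local->world
    L=np.array(L,float);W=np.array(W)[:,:2];l=L-L.mean(0);w=W-W.mean(0)
    a=np.arctan2((l[:,0]*w[:,1]-l[:,1]*w[:,0]).sum(),(l*w).sum());M=np.array([[np.cos(a),-np.sin(a)],[np.sin(a),np.cos(a)]])
    o=W.mean(0)-M@L.mean(0);return a,o,W-(L@M.T+o)
E
python3 - <<'E'
from h import *;from rig import ctrl, eyes
t=eyes.calibration("top");s=eyes.calibration("side")
P=dict(hinge=((280,227.1),(248.6,226.2),7,(30,-40)),tip=((256,223.1),(247.6,206),7,(30,16)),tail=((298.3,245.2),(235.7,244.5),7,(0,-86)),crook=((227.4,234.8),(234.5,189.5),7,(0,72)),
 nf=((286.7,192.4),(284.5,225.2),2,None),ff=((292.9,158.1),(319.8,221.7),2,None),ntop=((287.4,187.1),(287,213.5),45,None),drop=((238.6,157),(306,184),0,None))
np.set_printoptions(precision=1,suppress=True)
L=[];T=[];S=[]
for k,(a,b,z,l) in P.items():
    X,e=tri([ray(t,a),ray(s,b)]);print(k,X,e[0],onz(t,a,z)[:2],onz(s,b,z)[:2])
    if l: L.append(l);T.append(onz(t,a,z));S.append(onz(s,b,z))
for W in(T,S,list((np.array(T)+S)/2)): print(*fit(L,W))
print(onz(t,(348,157),10),onz(t,(380,272),8))
E
```

```text
hinge [ 560.8 -101.8    3.6] 0.6187617061588905 [ 559.8 -101.9] [ 561.1 -104.1]
tip [569.3 -49.3   8.7] 1.8066936087958594 [567.7 -49.2] [571.3 -47.8]
tail [ 522.6 -142.3    4.1] 1.2747739730690673 [ 521.1 -142.3] [ 523.7 -144. ]
crook [546.9  13.3   1.1] 5.373486487615147 [540.9  12.3] [551.8   8.9]
nf [ 640.5 -115.1   -2.8] 1.0849896788022573 [ 638.4 -115.1] [ 640.5 -118.2]
ff [ 719.9 -127.8   -0. ] 1.5929778870487608 [ 717.7 -127.7] [ 720.9 -128.9]
ntop [ 643.4 -116.7   42.3] 1.9041920167477042 [ 640.9 -116.7] [ 644.7 -118.4]
drop [725.6  -3.4 -10.4] 3.4228299820363257 [719.   -4.6] [725.7 -11.3]
-0.13087296831709272 [533.7 -58.9] [[ 1.5  0.6]
 [ 2.1 -2.3]
 [-1.4  1.9]
 [-2.2 -0.2]]
-0.17733415412917067 [538.9 -59.7] [[-0.3  0.3]
 [ 0.1  1.5]
 [ 0.   0.4]
 [ 0.2 -2.2]]
-0.15405250514201388 [536.3 -59.3] [[ 0.6  0.5]
 [ 1.1 -0.4]
 [-0.7  1.2]
 [-1.  -1.2]]
[ 719.8 -250.7   10. ] [ 467.2 -316.9    8. ]
```

Units first: shifts go in m. So -245 mm is -0.245, -144 mm is -0.144.

Request:
advance(ticks="-0.144 -0.245 0 0 0 0.7;-0.144 -0.245 0 0 0 0.7;-0.144 -0.245 0 0 0 0.7;-0.144 -0.245 0 0 0 0.7;-0.144 -0.245 0 0 0 0.7;-0.144 -0.245 0 0 0 0.7;-0.144 -0.245 0 0 0 0.7", aperture=0)

```text
time_s: 0.8
eef_pos: [225.8, 217.4, 404.7]
ee_rot: [0.0, 0.492, 0.871, 0.0]
force: [0.3, 0.6, -0.3]
grip_width: -0.0
grip_force: 0.0
```

```bash
cat >>h.py <<'E'
def go(ctrl,xyz,yaw): # tool-axes shift to a world TCP target; yaw=angle of tool y, tool straight down
    s=ctrl.sense();q=s["ee_rot"];r=R.from_quat(q[[1,2,3,0]])
    c,n=np.cos(yaw),np.sin(yaw);T=R.from_matrix(np.array([[-n,c,0],[c,n,0],[0,0,-1]]).T if 0 else np.column_stack([[-n,c,0],[c,n,0],[0,0,-1]]))
    d=r.inv().apply(np.array(xyz)-s["eef_pos"])
    return np.round(d,1),np.round((r.inv()*T).as_rotvec(),3),s["eef_pos"].round(1),s["force"].round(1)
E
python3 - <<'E'
from h import *;from rig import ctrl, eyes
t=eyes.calibration("top");s=eyes.calibration("side")
print(onz(s,(148,137),0),onz(t,(18,315),150))
for p in((310,0,404),(480,-90,350)): print(*go(ctrl,p,-.15))
E
```

```text
[363.49885618 254.16186276   0.        ] [374.52026102 362.17760607 150.        ]
[-229.6  -40.2    0.8] [0.001 0.001 0.693] [225.8 217.4 404.7] [ 0.3  0.6 -0.3]
[-394.4   58.9   55. ] [0.001 0.001 0.693] [225.8 217.4 404.7] [ 0.3  0.6 -0.3]
```

Request:
advance(ticks="-0.23 -0.04 0 0 0 0.69;-0.23 -0.04 0 0 0 0.69;-0.23 -0.04 0 0 0 0.69;-0.23 -0.04 0 0 0 0.69;-0.394 0.059 0.055 0 0 0.69;-0.394 0.059 0.055 0 0 0.69;-0.394 0.059 0.055 0 0 0.69;-0.394 0.059 0.055 0 0 0.69", aperture=0)

```text
time_s: 1.6
eef_pos: [458.6, -69.8, 355.8]
ee_rot: [-0.0, 0.755, 0.655, -0.0]
force: [0.4, 0.2, 0.8]
grip_width: -0.006
grip_force: 0.0
```

Request:
advance(ticks="0 0 0 0 0 0;0 0 0 0 0 0")

```text
time_s: 1.8
eef_pos: [457.3, -68.8, 355.8]
ee_rot: [-0.001, 0.755, 0.655, -0.001]
force: [-0.5, -0.3, 0.8]
grip_width: -0.0
grip_force: 0.0
```

```bash
python3 - <<'E'
from h import *;from rig import ctrl, eyes;import cv2
print(*go(ctrl,(480,-90,350),-.15));c=eyes.calibration("wrist");print(c,ray(c,(280,210)))
cv2.imwrite("pics/w1.png",cv2.cvtColor(eyes.capture("wrist"),cv2.COLOR_RGB2BGR))
import pickle;pickle.dump(c,open("w1.pkl","wb"))
E
```

```text
[-17.8  25.5   5.7] [-0.003 -0.001  0.008] [457.3 -68.8 355.8] [-0.5 -0.3  0.8]
{'fx': 336.91787340419745, 'fy': 336.91787340419745, 'cx': 278.467549606729, 'cy': 206.59144176689995, 'position': array([468.42836891,   2.8017278 , 324.79253997]), 'attitude': array([ 0.1430482 ,  0.98716894, -0.06989767, -0.01220716])} (array([468.42836891,   2.8017278 , 324.79253997]), array([-0.04095418, -0.29094864, -0.95586173]))
```

View pics/w1.png

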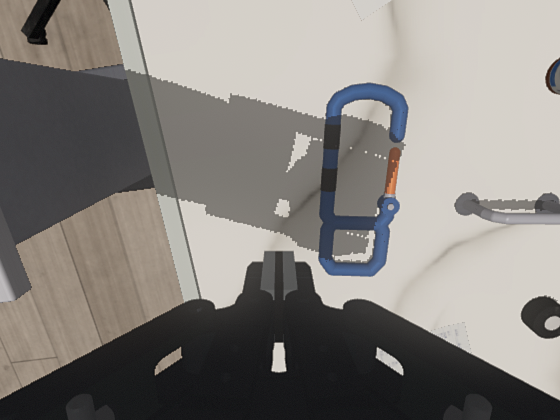

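The wrist view shows the hinge at (390,207), tip (396,151), loop middle (354,245), crook outer (371,84), and staple feet at (467,204) and (548,203).

```bash
python3 - <<'E'
from h import *;from rig import ctrl, eyes;import pickle
np.set_printoptions(precision=1,suppress=True)
w=pickle.load(open("w1.pkl","rb"));t=eyes.calibration("top");s=eyes.calibration("side")
P=dict(hinge=((280,227.1),(248.6,226.2),(390,207),7,(30,-40)),tip=((256,223.1),(247.6,206),(396,151),7,(30,16)),tail=((298.3,245.2),(235.7,244.5),(354,245),7,(0,-86)),crook=((227.4,234.8),(234.5,189.5),(371,84),7,(0,72)),
 nf=((286.7,192.4),(284.5,225.2),(467,204),2,None),ff=((292.9,158.1),(319.8,221.7),(548,203),2,None))
L=[];T=[]
for k,(a,b,c,z,l) in P.items():
    X,e=tri([ray(t,a),ray(s,b),ray(w,c)]);print(k,X,np.array(e),onz(w,c,z)[:2])
    if l:L.append(l);T.append(onz(w,c,z))
print(*fit(L,T))
E
```

```text
hinge [ 560.7 -104.     8.7] [2.4 1.1 1.6] [ 562.3 -106. ]
tip [569.1 -50.5  10.9] [2.1 1.8 0.8] [570.5 -51.9]
tail [ 523.2 -142.4    4.7] [1.9 0.7 1.3] [ 524.1 -141.4]
crook [548.1  11.2   5.4] [7.2 3.9 3.4] [551.1  10.5]
nf [ 640.3 -115.9   -0.7] [1.6 0.9 0.7] [ 639.6 -115.4]
ff [ 720.5 -127.2   -0.8] [2.  1.3 0.9] [ 719.  -125.6]
-0.17993107469613545 [538.9 -60.2] [[ 1.  -1.1]
 [-0.8 -2.1]
 [ 0.6  3.4]
 [-0.7 -0.1]]
```

```bash
python3 -c "
from h import *;from rig import ctrl, eyes
print(*go(ctrl,(523.4,-143.5,205),-.165))"
```

```text
[-65.1  76.8 151.5] [-0.001 -0.     0.024] [456.7 -68.3 356.7] [0.4 0.7 0.5]
```

Converted, 151 mm is 0.151, 130 mm is 0.13.

Request:
advance(ticks="-0.065 0.077 0.075 0 0 0.02;-0.065 0.077 0.075 0 0 0.02;-0.065 0.077 0.1 0 0 0.02;-0.065 0.077 0.13 0 0 0.02;-0.065 0.077 0.151 0 0 0.02;-0.065 0.077 0.151 0 0 0.02;-0.065 0.077 0.151 0 0 0.02")

```text
time_s: 2.55
eef_pos: [523.9, -143.7, 207.5]
ee_rot: [0.001, 0.762, 0.648, 0.0]
force: [0.2, -0.3, 0.3]
grip_width: 0.001
grip_force: 0.0
```

```bash
python3 -c "
from h import *;from rig import ctrl, eyes
print(*go(ctrl,(523.4,-143.5,177),-.165))"
```

```text
[ 0.1 -0.5 30.5] [0.002 0.001 0.004] [ 523.9 -143.7  207.5] [ 0.2 -0.3  0.3]
```

Request:
advance(ticks="0 0 0.008 0 0 0;0 0 0.014 0 0 0;0 0 0.02 0 0 0;0 0 0.025 0 0 0;0 0 0.029 0 0 0;0 0 0.029 0 0 0")

```text
time_s: 3.15
eef_pos: [523.7, -144.4, 176.3]
ee_rot: [-0.0, 0.762, 0.648, -0.0]
force: [-0.2, -1.5, -0.1]
grip_width: -0.004
grip_force: 0.0
```

```bash
python3 - <<'E'
from h import *;from rig import ctrl, eyes;import cv2
c=eyes.calibration("wrist");im=eyes.capture("wrist")[100:340,180:500]
cv2.imwrite("pics/w2.png",cv2.resize(cv2.cvtColor(im,cv2.COLOR_RGB2BGR),None,fx=2,fy=2))
import pickle;pickle.dump(c,open("w2.pkl","wb"))
E
```

```text
(no output)
```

View pics/w2.png

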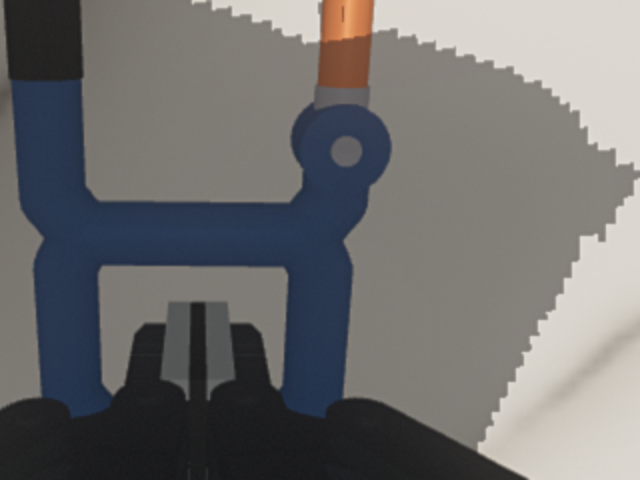

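The closed fingertips stand centred inside the loop. The hinge pin is at full-image (353,175.5), and the bars are parallel to the tool. Next I'll draw the hook tail-first.

Converted, -54 mm is -0.054, -50 mm is -0.05.

Request:
advance(ticks="-0.005 0 0 0 0 0;-0.011 0 0 0 0 0;-0.019 0 0 0 0 0;-0.027 0 0 0 0 0;-0.035 0 0 0 0 0;-0.043 0 0 0 0 0;-0.05 0 0 0 0 0;-0.054 0 0 0 0 0")

```text
time_s: 4.0
eef_pos: [514.9, -198.4, 177.0]
ee_rot: [0.0, 0.762, 0.647, 0.0]
force: [0.8, 3.3, 2.0]
grip_width: -0.002
grip_force: 1.8
```

```bash
python3 - <<'E'
from h import *;from rig import ctrl, eyes;import cv2
c=eyes.calibration("wrist");cv2.imwrite("pics/w3.png",cv2.cvtColor(eyes.capture("wrist"),cv2.COLOR_RGB2BGR))
print(*go(ctrl,(0,0,0),-.165))
import pickle;pickle.dump(c,open("w3.pkl","wb"))
E
```

```text
[ 112.8 -540.3  176.8] [0.    0.    0.002] [ 514.9 -198.7  177. ] [-1.2  0.4  0.3]
```

View pics/w3.png

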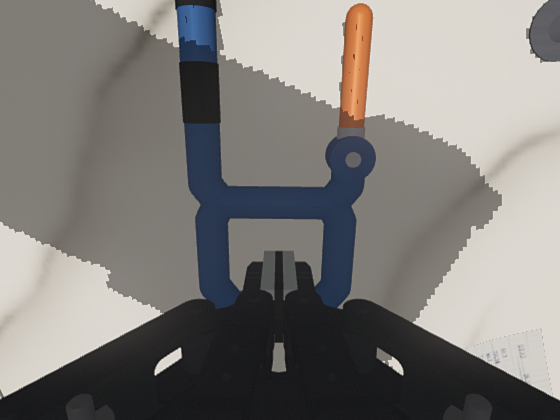

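The fingertips are against the loop's end bar and the hook came along straight. The hinge pin is at (352.5,159) and the gate tip at (360,4).

```bash
python3 - <<'E'
from h import *;import pickle
np.set_printoptions(precision=2,suppress=True)
for n,h,t in(("w2",(353,175.5),None),("w3",(352.5,159),(360,4))):
    w=pickle.load(open(n+".pkl","rb"))
    for zh in(12,15):
        H=onz(w,h,zh)[:2];print(n,zh,H)
        if t:
            T=onz(w,t,7)[:2];d=T-H;print(T,np.linalg.norm(d),-np.arctan2(d[0],d[1]))
            for yaw in(-.165,-.145):
                c,s=np.cos(yaw),np.sin(yaw);M=np.array([[c,-s],[s,c]]);o=T-M@[30,16];print(o,"leg in hook",M.T@(np.array([640,-115.7])-o))
E
```

```text
w2 12 [ 561.21 -103.99]
w2 15 [ 560.65 -103.29]
w3 12 [ 553.28 -151.65]
[562.61 -96.57] 55.85980231638659 -0.1677718033482579
[ 530.39 -107.43] leg in hook [109.48   9.84]
[ 530.61 -108.07] leg in hook [109.34   8.26]
w3 15 [ 552.71 -151.1 ]
[562.61 -96.57] 55.417546971909246 -0.17964511795751664
[ 530.39 -107.43] leg in hook [109.48   9.84]
[ 530.61 -108.07] leg in hook [109.34   8.26]
```

Converted, -70 mm is -0.07, -50 mm is -0.05.

Request:
advance(ticks="0.004 0 0 0 0 0;0.004 0 0 0 0 0;0.004 0 -0.02 0 0 0;0.004 0 -0.05 0 0 0;0.004 0 -0.07 0 0 0;0.004 0 -0.07 0 0 0")

```text
time_s: 4.65
eef_pos: [516.3, -193.7, 249.5]
ee_rot: [0.003, 0.762, 0.648, 0.001]
force: [0.5, 0.3, -0.2]
grip_width: 0.0
grip_force: 0.0
```

```bash
python3 -c "
from h import *;from rig import ctrl, eyes
print(*go(ctrl,(471.2,-98.7,230),1.421))"
```

```text
[ 86.6 -59.8  19. ] [ 0.002  0.005 -1.582] [ 516.3 -193.7  249.5] [ 0.5  0.3 -0.2]
```

Converted, 87 mm is 0.087, -60 mm is -0.06.

Request:
advance(ticks="0.087 -0.06 0 0 0 -1.582;0.087 -0.06 0 0 0 -1.582;0.087 -0.06 0 0 0 -1.582;0.087 -0.06 0 0 0 -1.582;0.087 -0.06 0 0 0 -1.582;0.087 -0.06 0 0 0 -1.582;0.087 -0.06 0 0 0 -1.582;0.087 -0.06 0 0 0 -1.582", aperture=0.6)

```text
time_s: 5.45
eef_pos: [470.3, -97.9, 246.0]
ee_rot: [-0.001, 0.26, 0.966, 0.0]
force: [0.4, 0.0, -0.2]
grip_width: 0.602
grip_force: 0.0
```

Request:
advance(ticks="-0.005 0 0 0 0 -0.5;-0.005 0 0 0 0 -0.5;-0.005 0 0 0 0 -0.5;-0.005 0 0 0 0 -0.5")

```text
time_s: 5.85
eef_pos: [474.6, -100.5, 246.0]
ee_rot: [-0.001, 0.014, 1.0, 0.0]
force: [0.2, -1.1, 0.4]
grip_width: 0.604
grip_force: 0.0
```

```bash
python3 -c "
from h import *;from rig import ctrl, eyes
print(*go(ctrl,(471.2,-98.7,174),1.421))"
```

```text
[ 3.4  1.7 72. ] [ 0.    -0.001  0.122] [ 474.6 -100.5  246. ] [ 0.2 -1.1  0.4]
```

Converted, 72 mm is 0.072, 70 mm is 0.07.

Request:
advance(ticks="0.004 0.001 0.02 0 0 0.122;0.004 0.001 0.04 0 0 0.122;0.004 0.001 0.055 0 0 0.122;0.004 0.001 0.066 0 0 0.122;0.004 0.001 0.07 0 0 0.122;0.004 0.001 0.072 0 0 0.122;0.004 0.001 0.072 0 0 0.122")

```text
time_s: 6.55
eef_pos: [471.0, -99.6, 175.1]
ee_rot: [0.0, 0.077, 0.997, -0.0]
force: [0.1, 0.1, 0.8]
grip_width: 0.601
grip_force: 0.0
```

Request:
advance(ticks="0 0 0.001 0 0 0;0 0 0.002 0 0 0;0 0 0.002 0 0 0")

```text
time_s: 6.85
eef_pos: [470.9, -99.6, 173.1]
ee_rot: [0.0, 0.077, 0.997, -0.0]
force: [-0.4, -0.4, 1.2]
grip_width: 0.603
grip_force: 0.0
```

```bash
python3 -c "
from h import *;from rig import ctrl, eyes
print(*go(ctrl,(471.2,-98.7,170),1.421))"
```

```text
[-0.2  0.9  3.1] [-0.     0.    -0.005] [470.9 -99.6 173.1] [-0.4 -0.4  1.2]
```

Converted, 2 mm is 0.002, 1 mm is 0.001.

Request:
advance(ticks="0 0 0.001 0 0 0;0 0 0.002 0 0 0;0 0 0.002 0 0 0")

```text
time_s: 7.15
eef_pos: [470.8, -99.6, 170.8]
ee_rot: [-0.0, 0.077, 0.997, 0.0]
force: [0.3, -0.0, 0.0]
grip_width: 0.601
grip_force: 0.0
```

Request:
advance(ticks="0 0 0.001 0 0 0;0 0 0.002 0 0 0;0 0 0.002 0 0 0")

```text
time_s: 7.45
eef_pos: [471.0, -99.6, 170.1]
ee_rot: [0.0, 0.077, 0.997, -0.0]
force: [-6.4, 1.6, 18.2]
grip_width: 0.601
grip_force: 9.3
```

Converted, -10 mm is -0.01, -4 mm is -0.004.

Request:
advance(ticks="0 0 -0.004 0 0 0;-0.005 0 -0.004 0 0 0;-0.01 0 -0.004 0 0 0;-0.015 0 -0.004 0 0 0;-0.02 0 -0.004 0 0 0;-0.026 0 -0.004 0 0 0;-0.032 0 -0.004 0 0 0;-0.032 0 -0.004 0 0 0")

```text
time_s: 8.25
eef_pos: [503.3, -104.7, 172.9]
ee_rot: [0.001, 0.077, 0.997, -0.0]
force: [0.1, -0.0, -0.0]
grip_width: 0.602
grip_force: 0.0
```

Request:
advance(ticks="-0.007 0 0 0 0 0;-0.014 0 0 0 0 0;-0.021 0 0 0 0 0;-0.027 0 0 0 0 0;-0.033 0 0 0 0 0;-0.033 0 0 0 0 0")

```text
time_s: 8.85
eef_pos: [535.9, -109.8, 173.0]
ee_rot: [0.001, 0.077, 0.997, -0.0]
force: [-0.7, 0.5, 0.5]
grip_width: 0.597
grip_force: 0.0
```

```bash
python3 - <<'E'
from h import *;from rig import ctrl, eyes;import cv2
c=eyes.calibration("wrist");cv2.imwrite("pics/w4.png",cv2.cvtColor(eyes.capture("wrist"),cv2.COLOR_RGB2BGR))
print(*go(ctrl,(0,0,0),1.421))
import pickle;pickle.dump(c,open("w4.pkl","wb"))
E
```

```text
[546.3  26.  172.3] [-0.     0.001 -0.005] [ 535.6 -109.7  173. ] [ 0.2 -0.2  0.2]
```

View pics/w4.png

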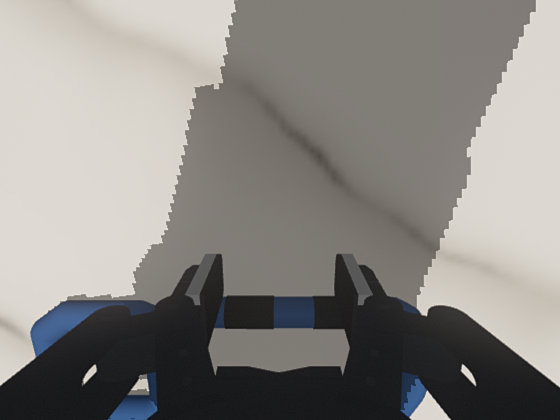

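The wrist view now shows both fingertips against the sleeves, at about (200,300) and (350,300), with the gap between the sleeves centred at (293,312). I'll check the gate position numerically with the fixed cameras.

```bash
cat >>h.py <<'E'
import cv2
def gate(ctrl,save=None):
    for n in("top","side"):
        c=eyes.calibration(n);im=eyes.capture(n)
        if save:cv2.imwrite(f"pics/{save}{n}.png",cv2.cvtColor(im,cv2.COLOR_RGB2BGR))
        hsv=cv2.cvtColor(im,cv2.COLOR_RGB2HSV);m=cv2.inRange(hsv,(5,130,90),(18,255,255))
        k,lab,st,ce=cv2.connectedComponentsWithStats(m)
        for i in range(1,k):
            p=onz(c,ce[i],7)
            if st[i,4]>12 and 480<p[0]<700 and -220<p[1]<0:
                P=np.array([onz(c,(u,v),7)[:2] for v,u in np.argwhere(lab==i)]);w,V=np.linalg.eigh(np.cov(P.T));a=V[:,1]*np.sign(V[1,1])
                pr=(P-P.mean(0))@a;print(n,"area",st[i,4],"c",P.mean(0).round(1),"yaw",round(-np.arctan2(a[0],a[1]),3),"ends",(P.mean(0)+a*pr.min()).round(1),(P.mean(0)+a*pr.max()).round(1))
E
python3 -c "
from h import *;from rig import ctrl, eyes
gate(ctrl,'g1')"
```

```text
side area 34 c [ 613.6 -125.9] yaw -0.197 ends [ 610.5 -141.2] [ 617.4 -106.7]
```

Request:
advance(ticks="-0.005 0 0 0 0 0;-0.01 0 0 0 0 0;-0.015 0 0 0 0 0;-0.02 0 0 0 0 0;-0.025 0 0 0 0 0;-0.03 0 0 0 0 0;-0.03 0 0 0 0 0")

```text
time_s: 9.7
eef_pos: [565.1, -114.2, 172.8]
ee_rot: [-0.0, 0.077, 0.997, 0.0]
force: [-2.3, 0.1, 1.5]
grip_width: 0.6
grip_force: 1.2
```

Request:
advance(ticks="-0.004 0 0 0 0 0;-0.008 0 0 0 0 0;-0.012 0 0 0 0 0;-0.012 0 0 0 0 0")

```text
time_s: 10.1
eef_pos: [576.7, -116.1, 172.8]
ee_rot: [-0.0, 0.077, 0.997, 0.0]
force: [-4.7, 0.9, 2.3]
grip_width: 0.601
grip_force: 2.1
```

```bash
python3 -c "
from h import *;from rig import ctrl, eyes
gate(ctrl,'g2')"
```

```text
side area 15 c [ 636.5 -131. ] yaw 0.355 ends [ 642.4 -146.8] [ 632.1 -119. ]
```

Converted, -4 mm is -0.004, -12 mm is -0.012.

Request:
advance(ticks="-0.004 0 0 0 0 0;-0.008 0 0 0 0 0;-0.012 0 0 0 0 0;-0.012 0 0 0 0 0")

```text
time_s: 10.6
eef_pos: [588.7, -118.2, 172.9]
ee_rot: [0.0, 0.077, 0.997, -0.0]
force: [-2.6, -1.1, 0.2]
grip_width: 0.596
grip_force: 1.1
```

Request:
advance(ticks="-0.003 0 0 0 0 0;-0.006 0 0 0 0 0;-0.006 0 0 0 0 0")

```text
time_s: 10.9
eef_pos: [594.7, -119.0, 173.0]
ee_rot: [0.001, 0.077, 0.997, -0.0]
force: [-0.7, -0.0, 0.0]
grip_width: 0.602
grip_force: 0.3
```

```bash
python3 -c "
from h import *;from rig import ctrl, eyes
gate(ctrl,'g3')"
```

```text
side area 41 c [ 671.4 -138.3] yaw -0.205 ends [ 668.2 -153.5] [ 674.9 -121.5]
```

The gate has given way and sprung shut. It reads straight again at x≈671, past the leg at 640, and the force has dropped to zero. I'll back off and go to the tail loop.

Request:
advance(ticks="0.008 0 0 0 0 0;0.015 0 0 0 0 0;0.015 0 0 0 0 0;0.015 0 -0.035 0 0 0;0.015 0 -0.075 0 0 0;0.015 0 -0.09 0 0 0;0.015 0 -0.09 0 0 0")

```text
time_s: 11.7
eef_pos: [579.9, -116.6, 265.4]
ee_rot: [0.002, 0.077, 0.997, -0.001]
force: [0.2, -0.4, -0.5]
grip_width: 0.599
grip_force: 0.0
```

```bash
python3 -c "
from h import *;from rig import ctrl, eyes
print(*go(ctrl,(629,-209.7,262),-.15))"
```

```text
[-62.9 -84.4   3.8] [0.003 0.005 1.566] [ 579.9 -116.6  265.4] [ 0.2 -0.4 -0.5]
```

Converted, -84 mm is -0.084, -63 mm is -0.063.

Request:
advance(ticks="-0.063 -0.084 0 0 0 0.9;-0.063 -0.084 0 0 0 0.9;-0.063 -0.084 0 0 0 0.9;-0.063 -0.084 0 0 0 0.9;-0.063 -0.084 0 0 0 0.9;-0.063 -0.084 0 0 0 0.9;-0.063 -0.084 0 0 0 0.9", aperture=0)

```text
time_s: 12.4
eef_pos: [628.7, -209.2, 261.2]
ee_rot: [-0.001, 0.504, 0.864, -0.0]
force: [-0.3, 0.2, -0.0]
grip_width: -0.0
grip_force: 0.0
```

Request:
advance(ticks="0 0 0 0 0 0.666;0 0 0 0 0 0.666;0 0 0 0 0 0.666;0 0 0 0 0 0.666;0 0 0 0 0 0.666;0 0 0 0 0 0.666")

```text
time_s: 13.0
eef_pos: [628.7, -209.2, 261.9]
ee_rot: [-0.001, 0.757, 0.653, -0.0]
force: [-0.9, 0.3, 0.3]
grip_width: -0.004
grip_force: 0.0
```

```bash
python3 - <<'E'
from h import *;from rig import ctrl, eyes
print(*go(ctrl,(629,-209.7,262),-.15))
c=eyes.calibration("wrist");cv2.imwrite("pics/w5.png",cv2.cvtColor(eyes.capture("wrist"),cv2.COLOR_RGB2BGR))
import pickle;pickle.dump(c,open("w5.pkl","wb"))
E
```

```text
[-0.5  0.3 -0.1] [-0.001 -0.     0.003] [ 628.7 -209.2  261.9] [-0.9  0.3  0.3]
```

View pics/w5.png

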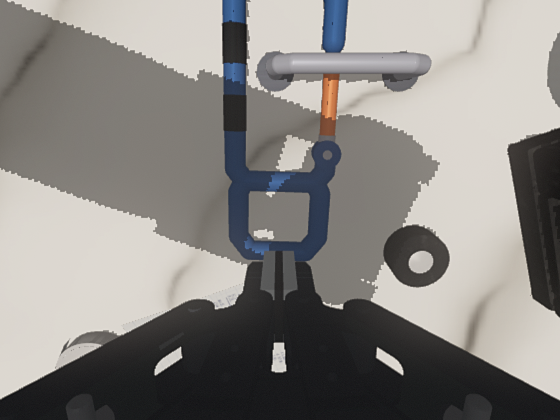

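The leg (foot at 274,70) is inside the window and the gate is shut. The loop opening is centred at (279,216) and the hinge pin is at (327,155).

```bash
python3 - <<'E'
from h import *;import pickle
from rig import ctrl, eyes
w=pickle.load(open("w5.pkl","rb"))
T=onz(w,(279,216),7);H=onz(w,(327,155),13);F=onz(w,(274,70),2);print(T,H,F)
d=(H-T)[:2];print("yaw",np.arctan2(d[1],d[0])-np.arctan2(46,30))
print(*go(ctrl,[*T[:2],177],-.15))
E
```

```text
[ 629.29071062 -210.16138178    7.        ] [ 666.25031712 -171.78141642   13.        ] [ 640.08643336 -115.22602323    2.        ]
yaw -0.18864569954297794
[-0.9  0.8 85.1] [-0.001 -0.     0.005] [ 628.8 -209.2  262.1] [0.5 1.1 0.1]
```

Request:
advance(ticks="-0.001 0.001 0.025 0 0 0;-0.001 0.001 0.05 0 0 0;-0.001 0.001 0.065 0 0 0;-0.001 0.001 0.074 0 0 0;-0.001 0.001 0.08 0 0 0;-0.001 0.001 0.084 0 0 0;-0.001 0.001 0.084 0 0 0")

```text
time_s: 13.75
eef_pos: [629.8, -210.4, 179.1]
ee_rot: [0.0, 0.758, 0.652, 0.0]
force: [-0.2, 0.1, 0.4]
grip_width: 0.0
grip_force: 0.0
```

Request:
advance(ticks="-0.005 0 0 0 0 0;-0.011 0 0 0 0 0;-0.018 0 0 0 0 0;-0.025 0 0 0 0 0;-0.031 0 0 0 0 0;-0.037 0 0 0 0 0;-0.041 0 0 0 0 0;-0.041 0 0 0 0 0")

```text
time_s: 14.55
eef_pos: [623.5, -251.6, 179.1]
ee_rot: [0.0, 0.758, 0.652, -0.0]
force: [1.5, 2.4, 0.7]
grip_width: 0.0
grip_force: 0.9
```

Converted, -6 mm is -0.006, -2 mm is -0.002.

Request:
advance(ticks="0.001 0 0.001 0 0 0;0.001 0 0.0025 0 0 0;-0.002 0 0.0025 0 0 0;-0.004 0 0.0025 0 0 0;-0.006 0 0.0025 0 0 0;-0.006 0 0.0025 0 0 0")

```text
time_s: 15.15
eef_pos: [622.6, -257.2, 176.3]
ee_rot: [-0.0, 0.758, 0.652, -0.0]
force: [-0.2, 0.5, -0.2]
grip_width: -0.003
grip_force: 0.3
```

Request:
advance(ticks="-0.001 0 0 0 0 0;-0.002 0 0 0 0 0;-0.002 0 0 0 0 0")

```text
time_s: 15.45
eef_pos: [622.3, -258.9, 176.4]
ee_rot: [0.0, 0.758, 0.652, 0.0]
force: [-0.7, 1.4, -0.3]
grip_width: -0.001
grip_force: 0.6
```

Converted, -1 mm is -0.001, -0.5 mm is -0.0005.

Request:
advance(ticks="-0.0005 0 0 0 0 0;-0.001 0 0 0 0 0;-0.001 0 0 0 0 0")

```text
time_s: 15.75
eef_pos: [622.2, -259.9, 176.4]
ee_rot: [0.0, 0.758, 0.652, 0.0]
force: [-0.5, 2.3, -0.4]
grip_width: 0.001
grip_force: 0.8
```

Request:
advance(ticks="-0.0005 0 0 0 0 0;-0.001 0 0 0 0 0;-0.001 0 0 0 0 0")

```text
time_s: 16.05
eef_pos: [622.1, -260.5, 176.4]
ee_rot: [-0.0, 0.758, 0.652, 0.0]
force: [1.3, 5.4, -0.4]
grip_width: -0.001
grip_force: 2.4
```

Converted, -0.5 mm is -0.0005.

Request:
advance(ticks="-0.0005 0 0 0 0 0;-0.0005 0 0 0 0 0")

```text
time_s: 16.25
eef_pos: [622.1, -260.8, 176.4]
ee_rot: [-0.0, 0.758, 0.652, 0.0]
force: [1.6, 6.5, -0.1]
grip_width: 0.003
grip_force: 3.2
```

Request:
advance(ticks="-0.0004 0 0 0 0 0;-0.0004 0 0 0 0 0")

```text
time_s: 16.45
eef_pos: [622.1, -260.9, 176.4]
ee_rot: [-0.001, 0.758, 0.652, 0.0]
force: [0.6, 8.0, -0.5]
grip_width: -0.003
grip_force: 3.9
```

Converted, -0.9 mm is -0.0009, -0.5 mm is -0.0005.

Request:
advance(ticks="-0.0005 0 0 0 0 0;-0.0009 0 0 0 0 0;-0.0009 0 0 0 0 0")

```text
time_s: 16.75
eef_pos: [622.1, -261.3, 176.4]
ee_rot: [-0.001, 0.758, 0.652, 0.001]
force: [1.7, 12.0, 2.1]
grip_width: 0.001
grip_force: 5.5
```

```bash
python3 -c "
from rig import ctrl, eyes
s=ctrl.sense();print(s['force'],s['eef_pos'])"
```

```text
[ 1.69775704 11.98492504  2.08411795] [ 622.08666114 -261.27852017  176.41543813]
```

12 N is reached with the hook stalled, so it is seated. I'll hold briefly, unload without touching the opposite bar, and lift away.

Request:
advance(ticks="0 0 0 0 0 0;0 0 0 0 0 0;0 0 0 0 0 0")

```text
time_s: 17.05
eef_pos: [622.1, -261.3, 176.4]
ee_rot: [-0.001, 0.758, 0.652, 0.001]
force: [1.7, 11.3, 0.9]
grip_width: 0.003
grip_force: 5.5
```

Request:
advance(ticks="0.002 0 0 0 0 0;0.005 0 0 0 0 0;0.008 0 0 0 0 0;0.008 0 0 0 0 0")

```text
time_s: 17.45
eef_pos: [623.0, -254.6, 176.6]
ee_rot: [0.0, 0.758, 0.652, -0.0]
force: [-0.2, 0.7, -0.1]
grip_width: -0.001
grip_force: 0.0
```

Request:
advance(ticks="0 0 -0.005 0 0 0;0 0 -0.02 0 0 0;0 0 -0.05 0 0 0;0 0 -0.08 0 0 0;0 0 -0.11 0 0 0;0 0 -0.11 0 0 0;0 0 -0.11 0 0 0")

```text
time_s: 18.15
eef_pos: [622.9, -254.7, 287.9]
ee_rot: [0.001, 0.758, 0.652, 0.0]
force: [0.5, -0.1, -0.1]
grip_width: -0.001
grip_force: 0.0
```

```bash
python3 - <<'E'
from h import *;from rig import ctrl, eyes
c=eyes.calibration("wrist");cv2.imwrite("pics/w6.png",cv2.cvtColor(eyes.capture("wrist"),cv2.COLOR_RGB2BGR))
import pickle;pickle.dump(c,open("w6.pkl","wb"))
E
```

```text
(no output)
```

View pics/w6.png

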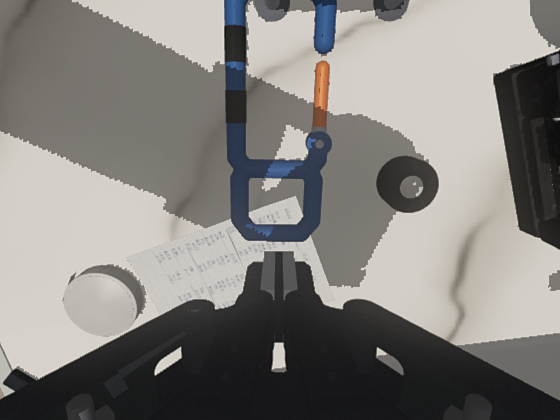

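The gate is shut (tip 322,62; hinge 319,144), the leg's foot at (272,5) is far up toward the crook, and the specimen and block stand undisturbed. One numeric check before handing in.

```bash
python3 - <<'E'
from h import *;import pickle
from rig import ctrl, eyes
w=pickle.load(open("w6.pkl","rb"))
H=onz(w,(319,144),13)[:2];T=onz(w,(322,62),7)[:2];yaw,o,r=fit([(30,-40),(30,16)],[H,T]);print(yaw,o,r)
c,s=np.cos(yaw),np.sin(yaw);print("leg in hook",np.array([[c,s],[-s,c]])@(np.array([640,-115.6])-o))
t=eyes.calibration("top");a=eyes.capture("top").astype(int);b=cv2.cvtColor(cv2.imread("pics/top0.png"),cv2.COLOR_BGR2RGB).astype(int)
print("dropper patch diff",abs(a-b)[135:165,225:250].mean())
E
```

```text
-0.16596047639063402 [ 636.57171097 -169.52629615] [[ 0.08524411  0.50891662]
 [-0.08524411 -0.50891662]]
leg in hook [-5.52742241 53.75170866]
dropper patch diff 12.240444444444444
```

```bash
python3 - <<'E'
from rig import ctrl, eyes;import cv2,numpy as np
b=cv2.cvtColor(cv2.imread("pics/side0.png"),cv2.COLOR_BGR2GRAY)[152:190,296:316]
a=cv2.cvtColor(eyes.capture("side"),cv2.COLOR_RGB2GRAY)[142:200,286:326]
r=cv2.matchTemplate(a,b,cv2.TM_CCOEFF_NORMED);print(cv2.minMaxLoc(r))
print(ctrl.sense()["force"]);print(ctrl.finish_job())
E
```

```text
(0.02020229399204254, 0.24564427137374878, (20, 0), (20, 20))
[-0.66645857  0.25015078  0.13822134]
the job is handed in; nothing more can be done
None
```

The job is handed in. The hook's gate snapped shut behind the near leg, the leg sits in the crook (about y = 54 mm of the hook), and the final tug reached 12 N. The specimen and block looked undisturbed in the last picture, but I couldn't confirm the bottle: both image checks of it were inconclusive, possibly because the arm was in view, and no planned move brought the arm near it.

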